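# Take the pre-filter out of the bench air cleaner for washing

## Task

The washable pre-filter of the bench air cleaner is due for cleaning. Turn the swing tab fully aside, ease the filter panel up the slope out from under the lower lip, lift it out of its frame, and lay it flat in the steel tray with its grip upward, setting it down gently and without shifting the other things on the bench.

Things in the scene. Friction and masses are not known exactly. Their poses are not given: they have to be found in the camera images.
- air_cleaner: White bench air cleaner, a wedge-shaped box 238 mm deep (x), 210 mm wide (y), 145 mm high, fixed to the worktop. Origin: centre of its underside; its low front faces -x, z is up. Its sloping intake face looks toward -x and up and leans 24 degrees from level.
- intake_frame: Dark frame of the sloping intake. Origin: middle of the opening, on the seat under the panel (35.8 mm in front of and 81.6 mm above the air cleaner's origin). Axes: x up the slope, y to the cleaner's +y, z straight out of the face. Opening 142 (x) by 155 mm (y); rim up to z = 16 mm. Slid some 8 mm up the slope (12 mm of room there), the panel is free of the lip and comes out along z.
- lip_edge (a point): Middle of the inner upper edge of the fixed steel lip at the bottom of the opening, at x = -66.5, z = 18.5 mm in the intake frame. The lip, 2.5 mm thick and 150 mm long, overhangs the opening's lower wall (x = -71) by 4.5 mm, 2 mm above the panel's face, and so catches the seated panel's lower edge.
- filter_panel: Loose filter panel, aluminium frame with metal mesh, 130 (x) by 150 (y) by 14 mm thick, about 0.25 kg. Origin: centre of its underside; z points out of the face with the grip. Seated, its axes are the intake frame's and its origin lies 6 mm down the slope from that one. Grip: blue upright web across the middle, 12 mm thick (x), 80 mm long (y), z = 14 to 42 mm.
- panel_grip (a point): Centre of the panel's blue grip web, 30 mm out from the panel's underside on its z axis (axes as the panel's).
- swing_tab (a joint): Angle of the swing tab, rad, about the intake frame's z. 0: points straight down the slope and holds the panel's upper edge; positive: its tip goes to the frame's -y (counter-clockwise seen from in front). Starts within 0.3 of 0; may be turned either way; stops at -1.65 and 1.65. At about 1.57 or -1.57 it lies along the upper rim, fully aside. It stays where it is left (0.05 N m).
- tab_axis (a point): The tab's turning axis, in the middle of the upper rim, on the rim's surface: x = 86.5, y = 0, z = 16 mm in the intake frame.
- tab_fin (a point): Middle of the tab's blue finger fin, 34 mm from the turning axis, z = 30 mm in the intake frame. The fin stands out of the face: 30 mm long (19 to 49 mm from the axis), 8 mm thick, z = 19.5 to 40.5 mm. The steel tab under it is 14 mm wide, reaches 52 mm from the axis and lies at z = 17 to 20 mm, 3 mm clear of the panel's face.
- wash_tray: Open stainless tray, 205 mm (x) by 225 mm (y) outside, walls 26 mm high and 3 mm thick with a small rolled rim, floor 3 mm thick, fixed to the worktop. Origin: centre of its underside; z is up. It stands on the other side from the air cleaner.
- wash_bottle: Bystander: white wash bottle with a spout, 69 mm across, 217 mm high; origin under its centre.
- cooler_box: Bystander: blue bench cooler with a clear lid, 74 x 107 x 38 mm; origin under its centre.
- timer: Bystander: white digital timer, 54 x 62 x 62 mm, between the air cleaner and the tray, toward the front; origin under its centre.
- dropper_1: Bystander: small white dropper bottle, 38 mm across, 90 mm high, standing between the air cleaner and the tray; origin under its centre.
- beaker_1: Bystander: white plastic beaker, 96 mm across, 100 mm high; origin under its centre.
- marker_1: Bystander: black-capped marker pen lying flat, 131 mm long, 12 mm thick; origin under its centre.

How it is judged:
By the outcome, as a careful person would: the job done as asked, in the order asked, and still so for the second after the job is handed in, with the robot touching nothing.
It also fails if it takes over 67 s, if anything falls off the work surface, if the arm or the gripper's body presses on something with over 40 N, if the wrist force passes 120 N, or if a joint passes its speed limit or range.

## Robot

A 6-joint arm with a two-finger parallel gripper is mounted at the origin on a cart in front of the work surface, level with it; the furniture and walls round the work are solid. World frame = base frame: x ahead of the robot, y to its left, z up, the work surface at z = 0. Lengths are in m, angles in degrees, forces in N, time in s.
With the tool pointing down it reaches from about 0.3 to 0.75 m from the base axis. Payload 8.5 kg.
Tool frame: the origin (TCP) lies midway between the tips of the shut fingers; the grasp point (between the pads) lies 19 mm behind it (ctrl.grip_depth is the distance from the TCP to the grasp point, in m); z points along the fingers, y is the line along which they close (so a half turn about z gives the same grasp; the last joint's range is limited). The gripper opens to 85 mm and grips with 20 to 120 N. Pads are 22 mm wide; open, the fingers measure 114 mm over their backs; the gripper's body (76 mm by 85 mm) begins 54 mm behind the grasp point. The pads swing forward as they close: fully open they stand 13 mm farther back than shut.
Start: joints at [-12.336, 21.807, 74.336, -0, 83.858, -12.336], TCP at [0.55, 0, 0.231] pointing down, gripper open.
Joint ranges: [-178.18, 178.18], [-50.72, 133.34], [12.68, 142.11], [-81.47, 261.47], [9.98, 163.14], [-165.26, 165.26]. Speed limits (degrees/s): [136.94, 136.94, 180, 180, 180, 180].

## Interface

Orientations are given as a 3x3 rotation matrix whose columns are the frame's x, y, z axes.
In Python, from workcell import get_obs, cams, sign_off, ctrl gives the robot as it stands.
- The arm moves only by the tool step_arm, never from a script. Its argument "deltas" is a list of rows, each an object of numbers: "dx", "dy", "dz": the shift along the world's x, y, z in units of 30 cm (1.0 is 30 cm); "rx", "ry", "rz": the turn, a rotation vector about the world's x, y, z in units of 8 degrees (1.0 is 8 degrees); "grip": the opening in per cent of the stroke, from 0 (shut) to 100 (fully open). In form: [{"dx": .., "dy": .., "dz": .., "rx": .., "ry": .., "rz": .., "grip": ..}, ...]. A call has exactly 8 rows; each row shifts and turns the commanded pose from where the row before left it; what a row does not reach is not made up. A row lasts 1/8 s, in which the tool goes at most 62.5 mm and 10.7 degrees, less where a joint would pass 70% of its speed; a pose out of reach is approached as far as the arm can. A call with a number of a shift or a turn outside -1 to 1 is refused whole. A call with a gripper value outside its range is refused whole. The fingers move at their own pace and stop on an object; "force" is the grip in N (left out, the last holds). Time passes only in rows, so rows that do not move let the fingers close, or fill a call up. It gives the time, the measured TCP pose, the force, the opening and the grip force at its end, in the units of the state.
- get_obs(): the state, without advancing time (a new reading comes with each control period).
- cams.capture(name): name is "scene" or "side" or "wrist"; returns the picture (400x640x3 uint8, red, green, blue); there is no depth.
- cams.camera_params(name): a dict with "fx", "fy", "cx", "cy" (pixels), "xyz" and "attitude" of the camera in the world. Camera axes: x right, y up, looking along -z (the intrinsics and any distortion apply to the point x, -y, -z); pixel columns grow to the right and rows downward; lengths in m; the calibration is good to about 2 mm. A picture is of the moment at which its call begins: read the wrist's pose just before it. camera_params takes no time and is no camera call; for the wrist camera it gives the pose at the moment of the call.
- sign_off(): hands the job in; it is judged then, once.
The state is a dict: "time_s": time; "joints": joint angles; "qvel": joint speeds; "effort": joint torques, N m; "tool_pos": TCP position; "orientation": TCP orientation; "force": force on the tool from outside, world axes, zero at the start; "wrist_torque": the same for the moment, N m; "width": finger opening in m; "gripper_force": force on a finger pad.
Only numpy, scipy, OpenCV 4.12 (cv2) and the standard library are available. Lean on these libraries where they do the work, as an engineer would, in place of code of your own. Each camera call takes 0.05 s, during which the arm holds its last target. There are 200 camera calls.

## Working session

There is one attempt and no reset: what is moved stays moved. The work goes in short steps, Python scripts to look and compute and a tool call to move; the robot and the scene stay as the last step left them, time stands still between calls to the robot, and variables do not carry over. Pictures are saved under pics/ and viewed, at most 10 in all, crops included, and the job is handed in when it is done.

Besides the shell and the picture viewer there is one more tool, called after "Emit:" as name(argument=value, ...), one argument or row to a line, values as JSON. step_arm: Moves the arm, as the interface text tells. Shifts and turns lie within -1 to 1; 1 stands for 30 cm of shift or 8 degrees of turn. Its arguments: {"type":"object","properties":{"deltas":{"type":"array","items":{"type":"object","properties":{"dx":{"type":"number"},"dy":{"type":"number"},"dz":{"type":"number"},"rx":{"type":"number"},"ry":{"type":"number"},"rz":{"type":"number"},"grip":{"type":"number"}}}},"force":{"type":"number"}},"required":["deltas"]}

```bash
mkdir -p pics; ls
python3 - <<'E'
from workcell import get_obs,cams,ctrl
import cv2,json
for n in ["scene","side"]:
    im=cams.capture(n); cv2.imwrite(f"pics/{n}0.png",im[:,:,::-1]); print(n,cams.camera_params(n))
print(cams.camera_params("wrist")); print(get_obs()); print(ctrl.grip_depth)
E
```

```text
pics
scene {'fx': 375.1297643629169, 'fy': 375.1297643629169, 'cx': 316.4795598045293, 'cy': 195.00211218311205, 'xyz': array([-0.36287783,  0.61994439,  0.63557536]), 'attitude': array([[-0.57985008,  0.34214186, -0.73940032],
       [-0.81460974, -0.2586185 ,  0.51916032],
       [-0.01359613,  0.90335786,  0.42867205]])}
side {'fx': 397.8208839766341, 'fy': 397.8208839766341, 'cx': 327.0846542616647, 'cy': 198.7350476687901, 'xyz': array([ 0.23462328, -0.87742863,  0.8797155 ]), 'attitude': array([[ 0.94507181,  0.21164763, -0.24908744],
       [-0.32684537,  0.60404919, -0.7268402 ],
       [-0.00337294,  0.76832926,  0.64004591]])}
{'fx': 281.3154965334699, 'fy': 281.3154965334699, 'cx': 313.3932748715958, 'cy': 201.85325183821485, 'xyz': array([0.55080089, 0.07266106, 0.37238429]), 'attitude': array([[ 9.99999162e-01, -4.68191947e-04,  1.20674206e-03],
       [ 9.93127650e-05,  9.57294905e-01,  2.89113222e-01],
       [-1.29056850e-03, -2.89112860e-01,  9.57294150e-01]])}
{'time_s': 0.1, 'joints': array([-1.23367108e+01,  2.18371715e+01,  7.43795010e+01, -1.13812851e-03,
        8.38586777e+01, -1.23358038e+01]), 'qvel': array([ 0.07271468, -0.10136659, -0.1187005 , -0.04181668, -0.06716563,
       -0.02307487]), 'effort': array([ 3.76895419e-03, -4.49219084e+01, -2.31655884e+01, -2.33104493e-04,
        3.63802450e-03,  7.57992581e-06]), 'tool_pos': array([5.49732817e-01, 4.19711376e-05, 2.30778489e-01]), 'orientation': array([[ 1.38604947e-05,  9.99999169e-01, -1.28896086e-03],
       [ 9.99999966e-01, -1.35232008e-05,  2.61687245e-04],
       [ 2.61669597e-04, -1.28896444e-03, -9.99999135e-01]]), 'force': array([-0.20818713,  0.64215057,  0.69667564]), 'wrist_torque': array([-0.02180436,  0.02415312,  0.00342926]), 'gripper_force': 0.0, 'width': 0.08548551134335616}
0.0187
```

View pics/scene0.png

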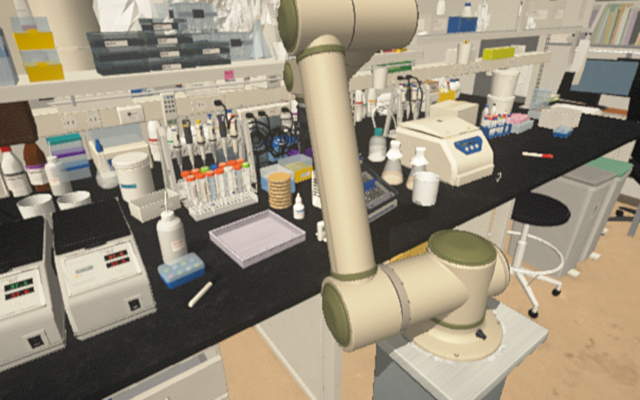

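View pics/side0.png

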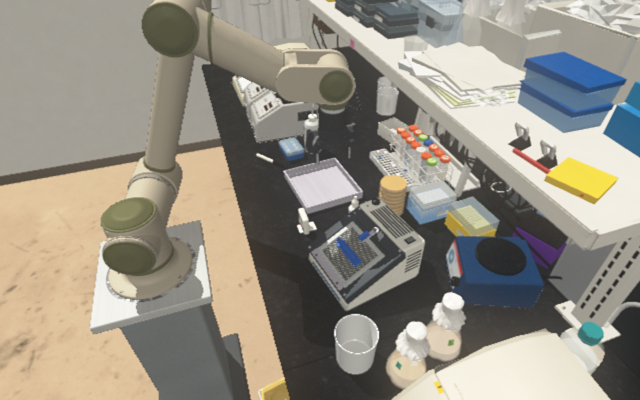

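The side view shows the air cleaner around (365,255), with the panel grip at about (348,249), and the tray around (322,185). The timer is at about (306,221) and the dropper at (354,203). I'll zoom in for exact pixels.

Run:
```python
import cv2
im=cv2.imread("pics/side0.png")[150:310,270:440]
im=cv2.resize(im,None,fx=4.7,fy=3.75*1.0,interpolation=cv2.INTER_CUBIC)
im=cv2.resize(cv2.imread("pics/side0.png")[155:310,275:435],None,fx=3.8,fy=3.8,interpolation=cv2.INTER_CUBIC)
for i in range(0,160,20): cv2.putText(im,str(275+i),(int(i*3.8),10),0,.35,(0,255,255)); cv2.line(im,(int(i*3.8),12),(int(i*3.8),18),(0,255,255))
for i in range(20,155,20): cv2.putText(im,str(155+i),(0,int(i*3.8)),0,.35,(0,255,255))
cv2.imwrite("pics/sidecrop.png",im)
```

```text
(no output)
```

View pics/sidecrop.png

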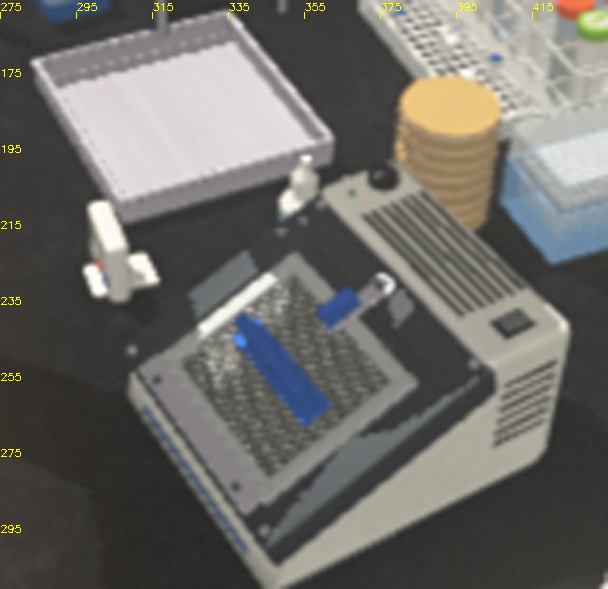

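The zoom shows these features, in crop pixels:
- Grip web top from about (243,320) to (316,408)
- Tab pivot at about (385,286), with the tab pointing down the slope and its fin at (338,306)
- Tray rim corners at (35,62), (232,13), (333,140) and (112,220)

I'll fit poses from these.

```bash
cat > h.py <<'E'
import numpy as np
from scipy.optimize import least_squares
from workcell import get_obs,cams
def proj(P,c):
    q=(np.atleast_2d(P)-c["xyz"])@c["attitude"]
    return np.c_[c["cx"]+c["fx"]*q[:,0]/-q[:,2], c["cy"]+c["fy"]*q[:,1]/q[:,2]]
def ray(uv,c,z):
    d=c["attitude"]@np.array([(uv[0]-c["cx"])/c["fx"],-(uv[1]-c["cy"])/c["fy"],-1]); return c["xyz"]+d*(z-c["xyz"][2])/d[2]
a=np.radians(24); RI=np.array([[np.cos(a),0,-np.sin(a)],[0,1,0],[np.sin(a),0,np.cos(a)]]); TI=np.array([-.0358,0,.0816])
def Rz(t): return np.array([[np.cos(t),-np.sin(t),0],[np.sin(t),np.cos(t),0],[0,0,1]])
def I2C(p): return np.atleast_2d(p)/1000@RI.T+TI      # intake mm -> cleaner m
def C2W(p,s): return np.atleast_2d(p)@Rz(s[2]).T+[s[0],s[1],0]
def fit(Pl,uv,c,s0):
    f=lambda s:(proj(C2W(Pl,s),c)-uv).ravel()
    r=least_squares(f,s0,loss="soft_l1",f_scale=1.5); return r.x,f(r.x).reshape(-1,2)
E
python3 - <<'E'
from h import *
np.set_printoptions(precision=4,suppress=True)
c=cams.camera_params("side"); px=lambda l:np.array(l)/3.8-.37+[275,155]
tab=lambda th:(86.5-34*np.cos(th),-34*np.sin(th))
P=np.vstack([I2C([[-6,40,42],[-6,-40,42],[86.5,0,20]]),[[-.119,-.105,0],[.119,-.105,0],[.119,-.105,.145]]])
uv=px([(243,320),(316,408),(385,286),(272,587),(545,460),(568,325)])
s,r=fit(P,uv,c,[.5,-.25,0]); print("cleaner",s[:2],np.degrees(s[2]));print(r)
for th in (-.3,0,.3): print(th,(proj(C2W(I2C([[*tab(th),40.5]]),s),c)-[275,155]+.37)*3.8)
T=np.array([[-.1025,.1125,.026],[.1025,.1125,.026],[.1025,-.1125,.026],[-.1025,-.1125,.026]])
uv=px([(35,62),(232,13),(333,140),(112,220)])
s,r=fit(T,uv,c,[.5,.2,0]); print("tray",s[:2],np.degrees(s[2]));print(r)
for n,p,z in [("timer",(120,300),0),("timertop",(102,203),.062),("drop base",(290,215),0),("drop top",(306,160),.09)]: print(n,ray(px(p),c,z))
E
```

```text
cleaner [ 0.5699 -0.2042] 11.630507063411834
[[-0.7373 -0.7576]
 [-3.3156 -4.5809]
 [-0.4062 -0.0954]
 [ 0.8011  4.7466]
 [ 0.4447  0.5558]
 [ 2.5182 -0.3158]]
-0.3 [[331.1158 290.9144]]
0 [[337.6754 301.0466]]
0.3 [[347.7477 308.5592]]
tray [0.5787 0.188 ] 3.5934322715342906
[[ 0.0573  0.1236]
 [-0.447   0.7233]
 [-0.6395  1.4941]
 [ 1.0841 -4.1587]]
timer [ 0.4597 -0.0177  0.    ]
timertop [0.4625 0.0347 0.062 ]
drop base [ 0.6307  0.034  -0.    ]
drop top [ 0.6278 -0.0004  0.09  ]
```

Emit:
step_arm(
  deltas=[
    {"dx":-0.05,"dy":-0.18,"dz":0.1,"grip":100},
    {"dx":-0.05,"dy":-0.18,"dz":0.07,"grip":100},
    {"dy":-0.18,"grip":100},
    {"grip":100},
    {"grip":100},
    {"grip":100},
    {"grip":100},
    {"grip":100},
  ],
)

```text
validation failed for argument at $.de...
```

Run:
```python
from h import *
import cv2,pickle
c=cams.camera_params("wrist");im=cams.capture("wrist");cv2.imwrite("pics/w1.png",im[:,:,::-1]);pickle.dump(c,open("w1.pkl","wb"))
im2=cv2.resize(im[:,:,::-1],(800,500),interpolation=cv2.INTER_CUBIC);cv2.imwrite("pics/w1b.png",im2)
```

```text
(no output)
```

View pics/w1b.png

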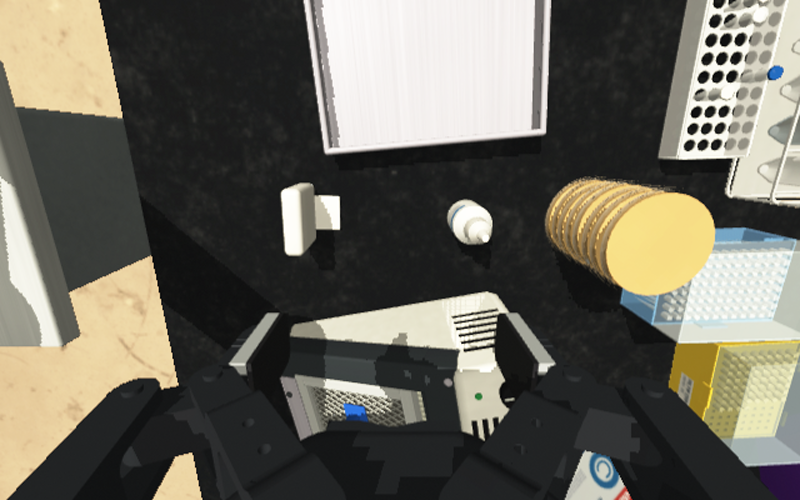

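Picture 4 shows the near tray edge at (328,153)–(546,135), the timer at (300,215) and the dropper at (470,222). The gripper hides the cleaner, so I need the tool further toward -y. The move call was refused, so I'll give every field.

Emit:
step_arm(
  deltas=[
    {"dx":-0.05,"dy":-0.18,"dz":0.1,"rx":0,"ry":0,"rz":0,"grip":100},
    {"dx":0,"dy":-0.18,"dz":0.1,"rx":0,"ry":0,"rz":0,"grip":100},
    {"dx":0,"dy":-0.18,"dz":0,"rx":0,"ry":0,"rz":0.5,"grip":100},
    {"dx":0,"dy":-0.18,"dz":0,"rx":0,"ry":0,"rz":0.5,"grip":100},
    {"dx":0,"dy":-0.18,"dz":0,"rx":0,"ry":0,"rz":0.5,"grip":100},
    {"dx":0,"dy":-0.1,"dz":0,"rx":0,"ry":0,"rz":0,"grip":100},
    {"dx":0,"dy":0,"dz":0,"rx":0,"ry":0,"rz":0,"grip":100},
    {"dx":0,"dy":0,"dz":0,"rx":0,"ry":0,"rz":0,"grip":100},
  ],
  force=40,
)

```text
time_s: 1.15
tool_pos: [0.5353, -0.2983, 0.2907]
orientation: [[-0.208, 0.978, -0.0], [0.978, 0.208, 0.001], [0.001, -0.0, -1.0]]
force: [0.1, 0.2, 0.9]
width: 0.0857
gripper_force: 0.0
```

Run:
```python
from h import *
import cv2,pickle
c=cams.camera_params("wrist");im=cams.capture("wrist");cv2.imwrite("pics/w2.png",im[:,:,::-1]);pickle.dump(c,open("w2.pkl","wb"))
im2=cv2.resize(im[:,:,::-1],(800,500),interpolation=cv2.INTER_CUBIC);cv2.imwrite("pics/w2b.png",im2)
```

```text
(no output)
```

View pics/w2b.png

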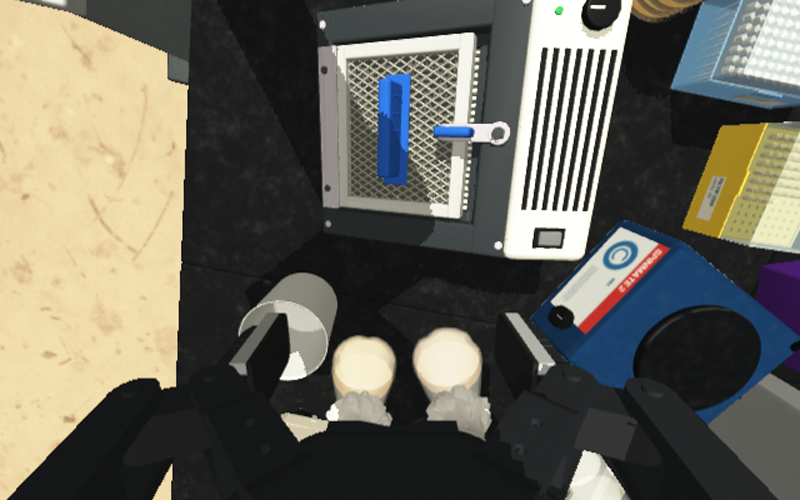

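The wrist view (800x500 px) shows:
- Lip inner edge ends at (338,46) and (339,208)
- Panel upper corners at (475,33) and (462,217)
- Tab pivot at (498,133), with the fin pointing straight down the slope from (434,132) to (474,132)
- Cleaner's back right corner at (583,260)

Run:
```python
from h import *
import pickle
np.set_printoptions(precision=4,suppress=True)
c=pickle.load(open("w2.pkl","rb"))
P=np.vstack([I2C([[-66.5,75,18.5],[-66.5,-75,18.5],[59,75,14],[59,-75,14],[86.5,0,20]]),[[.119,-.105,.145]]])
uv=np.array([(338,46),(339,208),(475,33),(462,217),(498,133),(583,260)])/1.25
s,r=fit(P,uv,c,[.57,-.2,.2]); print("cleaner",s[:2],np.degrees(s[2]));print(r*1.25)
p=lambda q:proj(C2W(I2C(q),s),c)*1.25
for th in (-.3,-.15,0,.15,.3):
    print(th,p([[86.5-d*np.cos(th),-d*np.sin(th),40.5] for d in(19,49)]).ravel())
print(p([[0,40,42],[-12,40,42],[0,-40,42],[-12,-40,42]]))
for n,q in dict(lip=[-66.5,0,18.5],tab=[86.5,0,16],grip=[-6,0,30],fin=[52.5,0,30]).items(): print(n,C2W(I2C([q]),s))
print((Rz(s[2])@RI))
c=pickle.load(open("w1.pkl","rb"))
print("tray near corners",[ray(np.array(q)/1.25,c,.026) for q in((328,153),(546,135))])
print("timer top",[ray(np.array(q)/1.25,c,.062) for q in((300,184),(290,253))],"drop",ray(np.array((485,237))/1.25,c,.09))
```

```text
cleaner [ 0.5684 -0.2057] 10.805321441772177
[[-2.6181 -1.298 ]
 [ 0.002   0.4343]
 [-0.1565 -1.2853]
 [-1.9662  2.9217]
 [ 1.4404 -0.4612]
 [ 3.6833  2.9981]]
-0.3 [472.0708 123.5011 436.6817 111.7166]
-0.15 [470.9269 127.3478 434.1787 121.3927]
0 [470.3317 131.2544 433.009  131.1056]
0.15 [470.292  135.1396 433.161  140.6792]
0.3 [470.8042 138.9241 434.6059 149.9478]
[[390.6725  78.4908]
 [377.3338  79.2753]
 [388.7975 179.2729]
 [376.4751 178.5088]]
lip [[ 0.4662 -0.2252  0.0715]]
tab [[ 0.6045 -0.1988  0.1314]]
grip [[ 0.5159 -0.2158  0.1066]]
fin [[ 0.5684 -0.2057  0.1304]]
[[ 0.8973 -0.1875 -0.3995]
 [ 0.1713  0.9823 -0.0763]
 [ 0.4067  0.      0.9135]]
tray near corners [array([0.4899, 0.0664, 0.026 ]), array([0.6945, 0.0826, 0.026 ])]
timer top [array([0.4705, 0.0411, 0.062 ]), array([ 0.4565, -0.0218,  0.062 ])] drop [0.6276 0.0007 0.09  ]
```

Tab angle is about 0 and the fit is within about 2 mm. Next I'll plan pushing the fin to +1.57 with shut, tilted fingers.

```bash
cat >> h.py <<'E'
from scipy.spatial.transform import Rotation as Ro
np.set_printoptions(precision=3,suppress=True)
S=np.array([.5684,-.2057,np.radians(10.8)]); RW=Rz(S[2])@RI
RT=np.c_[RW[:,1],RW[:,0],-RW[:,2]]   # tool: y up slope, z into face
def W(q): return C2W(I2C([q]),S)[0]
def plan(ws,R=None,p=None):
    o=get_obs(); p=o["tool_pos"] if p is None else p
    if R is not None: print("rot units",Ro.from_matrix(R@o["orientation"].T).as_rotvec(degrees=True)/8)
    for w in ws: print(w,"units",(w-p)/.3); p=w
E
python3 - <<'E'
from h import *
plan([W(q) for q in [(52.5,24,70),(52.5,24,26),(52.5,14,26),(50,4,26),(46.9,-8.5,26),(54,-24,26),(68.5,-36,26),(68.5,-36,80)]],RT)
E
```

```text
rot units [ 0.592 -2.941 -0.155]
[ 0.548 -0.185  0.167] units [ 0.042  0.376 -0.413]
[ 0.565 -0.182  0.127] units [ 0.059  0.011 -0.134]
[ 0.567 -0.192  0.127] units [ 0.006 -0.033  0.   ]
[ 0.567 -0.202  0.126] units [-0.001 -0.034 -0.003]
[ 0.567 -0.215  0.124] units [-0.001 -0.043 -0.004]
[ 0.576 -0.229  0.127] units [ 0.031 -0.047  0.01 ]
[ 0.591 -0.238  0.133] units [ 0.051 -0.031  0.02 ]
[ 0.569 -0.242  0.183] units [-0.072 -0.014  0.164]
```

Emit:
step_arm(
  deltas=[
    {"dx":0,"dy":0.12,"dz":0,"rx":0.2,"ry":-0.98,"rz":-0.05,"grip":0},
    {"dx":0.02,"dy":0.13,"dz":-0.08,"rx":0.2,"ry":-0.98,"rz":-0.05,"grip":0},
    {"dx":0.02,"dy":0.126,"dz":-0.1,"rx":0.19,"ry":-0.98,"rz":-0.055,"grip":0},
    {"dx":0.002,"dy":0,"dz":-0.12,"rx":0,"ry":0,"rz":0,"grip":0},
    {"dx":0,"dy":0,"dz":-0.113,"rx":0,"ry":0,"rz":0,"grip":0},
    {"dx":0,"dy":0,"dz":0,"rx":0,"ry":0,"rz":0,"grip":0},
    {"dx":0,"dy":0,"dz":0,"rx":0,"ry":0,"rz":0,"grip":0},
    {"dx":0,"dy":0,"dz":0,"rx":0,"ry":0,"rz":0,"grip":0},
  ],
)

```text
time_s: 2.2
tool_pos: [0.5484, -0.1865, 0.1685]
orientation: [[-0.187, 0.897, 0.401], [0.982, 0.171, 0.074], [-0.002, 0.408, -0.913]]
force: [-0.4, 0.1, -0.0]
width: 0.0001
gripper_force: 0.0
```

Run:
```python
from h import *
plan([W(q) for q in [(52.5,24,26)]],RT)
import cv2
c=cams.camera_params("wrist");im=cams.capture("wrist")
print(proj([W((52.5,0,30)),W((86.5,0,20))],c)*1.25)
cv2.imwrite("pics/w3.png",cv2.resize(im[:,:,::-1],(800,500)))
```

```text
rot units [0.014 0.015 0.004]
[ 0.565 -0.182  0.127] units [ 0.057  0.015 -0.139]
[[389.647 318.495]
 [446.078 310.675]]
```

View pics/w3.png

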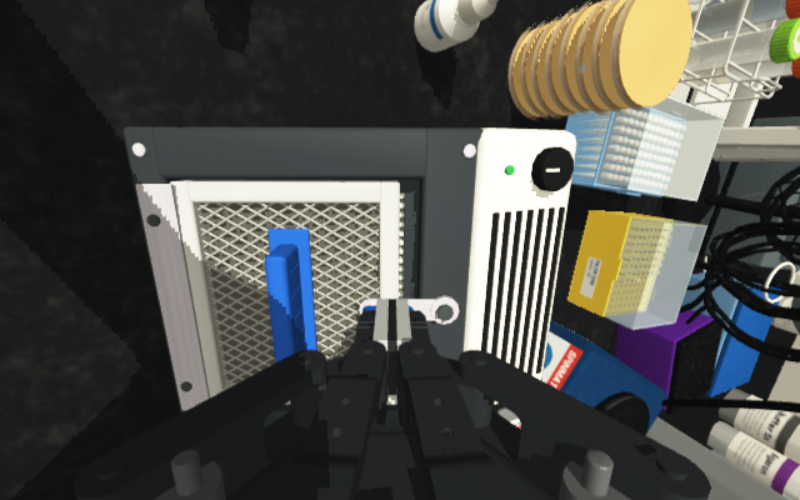

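Predicted pivot (446,311) agrees with the picture (447,310), and the tab sits just below the fingertips. I'll descend beside the fin and push.

Emit:
step_arm(
  deltas=[
    {"dx":0.028,"dy":0.012,"dz":-0.07,"rx":0,"ry":0,"rz":0,"grip":0},
    {"dx":0.029,"dy":0.003,"dz":-0.066,"rx":0,"ry":0,"rz":0,"grip":0},
    {"dx":0,"dy":0,"dz":0,"rx":0,"ry":0,"rz":0,"grip":0},
    {"dx":0.006,"dy":-0.033,"dz":0,"rx":0,"ry":0,"rz":0,"grip":0},
    {"dx":-0.001,"dy":-0.034,"dz":-0.003,"rx":0,"ry":0,"rz":0,"grip":0},
    {"dx":-0.001,"dy":-0.043,"dz":-0.004,"rx":0,"ry":0,"rz":0,"grip":0},
    {"dx":0.015,"dy":-0.024,"dz":0.005,"rx":0,"ry":0,"rz":0,"grip":0},
    {"dx":0.016,"dy":-0.023,"dz":0.005,"rx":0,"ry":0,"rz":0,"grip":0},
  ],
)

```text
time_s: 3.25
tool_pos: [0.5756, -0.2297, 0.1271]
orientation: [[-0.186, 0.898, 0.399], [0.983, 0.17, 0.075], [-0.0, 0.406, -0.914]]
force: [-1.6, 1.9, -0.1]
width: -0.0
gripper_force: 0.9
```

Emit:
step_arm(
  deltas=[
    {"dx":0.017,"dy":-0.011,"dz":0.007,"rx":0,"ry":0,"rz":0,"grip":0},
    {"dx":0.017,"dy":-0.01,"dz":0.007,"rx":0,"ry":0,"rz":0,"grip":0},
    {"dx":0.017,"dy":-0.01,"dz":0.007,"rx":0,"ry":0,"rz":0,"grip":0},
    {"dx":0,"dy":0,"dz":0,"rx":0,"ry":0,"rz":0,"grip":0},
    {"dx":0,"dy":0,"dz":0,"rx":0,"ry":0,"rz":0,"grip":0},
    {"dx":0,"dy":0,"dz":0,"rx":0,"ry":0,"rz":0,"grip":0},
    {"dx":0,"dy":0,"dz":0,"rx":0,"ry":0,"rz":0,"grip":0},
    {"dx":0,"dy":0,"dz":0,"rx":0,"ry":0,"rz":0,"grip":0},
  ],
)

```text
time_s: 4.25
tool_pos: [0.5907, -0.2382, 0.1334]
orientation: [[-0.186, 0.898, 0.4], [0.982, 0.171, 0.075], [-0.0, 0.407, -0.914]]
force: [-0.7, 0.4, -0.2]
width: 0.0003
gripper_force: 0.0
```

Run:
```python
from h import *
plan([W((68.5,-36,26)),W((40,-36,70))],RT)
o=get_obs();print((RW.T@(o["tool_pos"]-W((0,0,0))))*1000,o["force"])
```

```text
rot units [ 0.003 -0.     0.007]
[ 0.591 -0.238  0.133] units [ 0.001  0.001 -0.001]
[ 0.548 -0.246  0.162] units [-0.144 -0.027  0.095]
[ 68.247 -36.113  26.288] [-0.654  0.399 -0.17 ]
```

Run:
```python
from h import *
plan([W((62,-36,30)),W((50,-36,80)),W((0,-80,130))])
```

```text
[ 0.584 -0.239  0.134] units [-0.024 -0.004  0.003]
[ 0.553 -0.245  0.175] units [-0.102 -0.02   0.136]
[ 0.496 -0.301  0.2  ] units [-0.189 -0.185  0.084]
```

Emit:
step_arm(
  deltas=[
    {"dx":-0.024,"dy":-0.004,"dz":0.003,"rx":0,"ry":0,"rz":0,"grip":0},
    {"dx":-0.05,"dy":-0.01,"dz":0.068,"rx":0,"ry":0,"rz":0,"grip":0},
    {"dx":-0.052,"dy":-0.01,"dz":0.068,"rx":0,"ry":0,"rz":0,"grip":0},
    {"dx":-0.1,"dy":-0.095,"dz":0.044,"rx":0,"ry":0,"rz":0,"grip":100},
    {"dx":-0.09,"dy":-0.09,"dz":0.04,"rx":0,"ry":0,"rz":0,"grip":100},
    {"dx":0,"dy":0,"dz":0,"rx":0,"ry":0,"rz":0,"grip":100},
    {"dx":0,"dy":0,"dz":0,"rx":0,"ry":0,"rz":0,"grip":100},
    {"dx":0,"dy":0,"dz":0,"rx":0,"ry":0,"rz":0,"grip":100},
  ],
)

```text
time_s: 5.25
tool_pos: [0.4962, -0.3, 0.1998]
orientation: [[-0.188, 0.898, 0.399], [0.982, 0.171, 0.077], [0.0, 0.406, -0.914]]
force: [-0.4, 0.6, -0.1]
width: 0.0855
gripper_force: 0.0
```

Run:
```python
from h import *
import cv2
c=cams.camera_params("wrist");im=cams.capture("wrist")
for th in(1.3,1.45,1.57): print(th,(proj([W((86.5-d*np.cos(th),-d*np.sin(th),40.5)) for d in (19,49)],c)*1.25).ravel(),(proj([W((86.5-52*np.cos(th),-52*np.sin(th),20))],c)*1.25).ravel())
print(proj([W((86.5,0,20)),W((0,40,42)),W((-12,40,42)),W((0,-40,42)),W((-12,-40,42)),W((59,75,14)),W((59,-75,14)),W((-66.5,75,18.5))],c)*1.25)
cv2.imwrite("pics/w4.png",cv2.resize(im[:,:,::-1],(800,500)))
```

```text
1.3 [519.558 165.339 502.796 210.365] [492.703 209.376]
1.45 [523.851 166.235 513.487 212.512] [503.148 211.471]
1.57 [527.397 166.46  522.296 213.05 ] [511.744 211.997]
[[519.395 135.967]
 [391.708  62.846]
 [371.19   62.841]
 [391.669 199.718]
 [373.223 199.71 ]
 [485.074  11.314]
 [469.789 240.717]
 [284.525   8.614]]
```

View pics/w4.png

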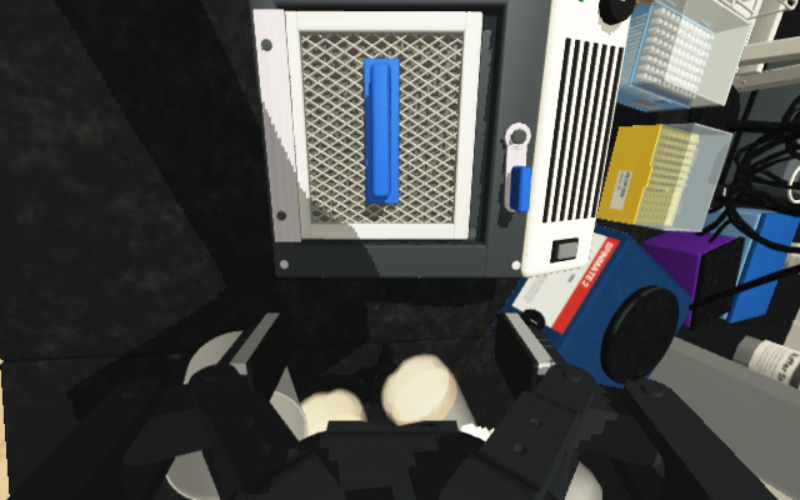

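Tab lies along the upper rim, with the fin at (521,168)–(521,212) against a predicted (527,166)–(522,213) for 1.57. Panel corners and grip match predictions within about 3 px (about 2 mm). Next I'll grasp.

Run:
```python
from h import *
plan([W((-6,0,90)),W((-6,0,17)),W((3,0,17)),W((3,0,77))],RT)
```

```text
rot units [-0.002 -0.004 -0.003]
[ 0.492 -0.22   0.161] units [-0.015  0.266 -0.128]
[ 0.521 -0.215  0.095] units [ 0.097  0.019 -0.222]
[ 0.529 -0.213  0.098] units [0.027 0.005 0.012]
[ 0.505 -0.218  0.153] units [-0.08  -0.015  0.183]
```

Emit:
step_arm(
  deltas=[
    {"dx":-0.005,"dy":0.13,"dz":0,"rx":0,"ry":0,"rz":0,"grip":50},
    {"dx":-0.01,"dy":0.136,"dz":-0.128,"rx":0,"ry":0,"rz":0,"grip":50},
    {"dx":0,"dy":0,"dz":0,"rx":0,"ry":0,"rz":0,"grip":50},
    {"dx":0.032,"dy":0.006,"dz":-0.074,"rx":0,"ry":0,"rz":0,"grip":50},
    {"dx":0.032,"dy":0.006,"dz":-0.074,"rx":0,"ry":0,"rz":0,"grip":50},
    {"dx":0.02,"dy":0.004,"dz":-0.046,"rx":0,"ry":0,"rz":0,"grip":50},
    {"dx":0,"dy":0,"dz":0,"rx":0,"ry":0,"rz":0,"grip":50},
    {"dx":0,"dy":0,"dz":0,"rx":0,"ry":0,"rz":0,"grip":50},
  ],
)

```text
time_s: 6.3
tool_pos: [0.5169, -0.2167, 0.1043]
orientation: [[-0.187, 0.897, 0.4], [0.982, 0.171, 0.075], [-0.001, 0.407, -0.913]]
force: [0.8, 0.3, 0.5]
width: 0.0428
gripper_force: 0.0
```

Run:
```python
from h import *
plan([W((-6,0,17))],RT); print(get_obs()["force"])
```

```text
rot units [0.008 0.005 0.006]
[ 0.521 -0.215  0.095] units [ 0.014  0.006 -0.032]
[0.808 0.33  0.519]
```

Emit:
step_arm(
  deltas=[
    {"dx":0.013,"dy":0.005,"dz":-0.03,"rx":0,"ry":0,"rz":0,"grip":50},
    {"dx":0,"dy":0,"dz":0,"rx":0,"ry":0,"rz":0,"grip":50},
    {"dx":0,"dy":0,"dz":0,"rx":0,"ry":0,"rz":0,"grip":20},
    {"dx":0,"dy":0,"dz":0,"rx":0,"ry":0,"rz":0,"grip":0},
    {"dx":0,"dy":0,"dz":0,"rx":0,"ry":0,"rz":0,"grip":0},
    {"dx":0,"dy":0,"dz":0,"rx":0,"ry":0,"rz":0,"grip":0},
    {"dx":0,"dy":0,"dz":0,"rx":0,"ry":0,"rz":0,"grip":0},
    {"dx":0,"dy":0,"dz":0,"rx":0,"ry":0,"rz":0,"grip":0},
  ],
  force=60,
)

```text
time_s: 7.3
tool_pos: [0.5204, -0.2148, 0.0949]
orientation: [[-0.187, 0.898, 0.4], [0.982, 0.171, 0.075], [-0.001, 0.407, -0.914]]
force: [-4.3, 0.8, 5.3]
width: 0.011
gripper_force: 59.6
```

Grip held at 11 mm and 60 N. Now ease it 9 mm up the slope.

Emit:
step_arm(
  deltas=[
    {"dx":0.007,"dy":0.0013,"dz":0.003,"rx":0,"ry":0,"rz":0,"grip":0},
    {"dx":0.007,"dy":0.0013,"dz":0.003,"rx":0,"ry":0,"rz":0,"grip":0},
    {"dx":0.007,"dy":0.0013,"dz":0.003,"rx":0,"ry":0,"rz":0,"grip":0},
    {"dx":0.006,"dy":0.0013,"dz":0.003,"rx":0,"ry":0,"rz":0,"grip":0},
    {"dx":0,"dy":0,"dz":0,"rx":0,"ry":0,"rz":0,"grip":0},
    {"dx":0,"dy":0,"dz":0,"rx":0,"ry":0,"rz":0,"grip":0},
    {"dx":0,"dy":0,"dz":0,"rx":0,"ry":0,"rz":0,"grip":0},
    {"dx":0,"dy":0,"dz":0,"rx":0,"ry":0,"rz":0,"grip":0},
  ],
)

```text
time_s: 8.3
tool_pos: [0.5273, -0.2134, 0.098]
orientation: [[-0.187, 0.898, 0.397], [0.982, 0.171, 0.076], [-0.0, 0.404, -0.915]]
force: [-14.5, -2.1, 7.8]
width: 0.0109
gripper_force: 60.6
```

Run:
```python
from h import *
o=get_obs();print((RW.T@(o["tool_pos"]-W((0,0,0))))*1000,RW.T@o["force"],o["width"])
```

```text
[ 1.202  0.181 17.443] [-10.189   0.6    13.05 ] 0.010919437717061567
```

Emit:
step_arm(
  deltas=[
    {"dx":-0.001,"dy":-0.0002,"dz":0.0022,"rx":0,"ry":0,"rz":0,"grip":0},
    {"dx":0.0037,"dy":0.0007,"dz":0.0016,"rx":0,"ry":0,"rz":0,"grip":0},
    {"dx":0,"dy":0,"dz":0,"rx":0,"ry":0,"rz":0,"grip":0},
    {"dx":0,"dy":0,"dz":0,"rx":0,"ry":0,"rz":0,"grip":0},
    {"dx":0,"dy":0,"dz":0,"rx":0,"ry":0,"rz":0,"grip":0},
    {"dx":0,"dy":0,"dz":0,"rx":0,"ry":0,"rz":0,"grip":0},
    {"dx":0,"dy":0,"dz":0,"rx":0,"ry":0,"rz":0,"grip":0},
    {"dx":0,"dy":0,"dz":0,"rx":0,"ry":0,"rz":0,"grip":0},
  ],
)

```text
time_s: 9.3
tool_pos: [0.5295, -0.2131, 0.0994]
orientation: [[-0.186, 0.898, 0.4], [0.982, 0.171, 0.075], [-0.0, 0.407, -0.914]]
force: [0.1, -0.3, -2.3]
width: 0.0111
gripper_force: 58.4
```

Run:
```python
from h import *
import cv2
o=get_obs();print((RW.T@(o["tool_pos"]-W((0,0,0))))*1000,RW.T@o["force"],o["width"])
a=cv2.imread("pics/side0.png"); cv2.imwrite("pics/side1.png",cams.capture("side")[:,:,::-1])
im=np.hstack([cv2.resize(x[215:290,300:390],(400,333),interpolation=cv2.INTER_CUBIC) for x in(a,cv2.imread("pics/side1.png"))]);cv2.imwrite("pics/cmp.png",im)
```

```text
[ 3.727  0.012 17.801] [-0.881 -0.321 -2.157] 0.01112637779252539
```

View pics/cmp.png

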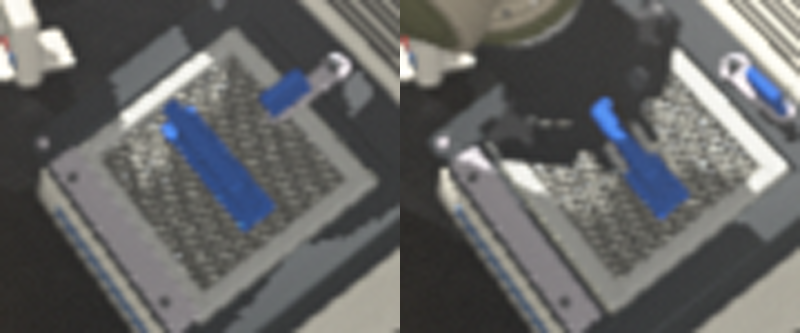

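The panel now sits clear of the lip, about 10 mm up the slope, and the force reading is just its weight. Next I'll plan the lift and transfer, and check where the bottle stands.

Run:
```python
from h import *
cs,cc=cams.camera_params("side"),cams.camera_params("scene")
print("bottle",ray((174,262),cc,0),ray((167,213),cc,.217),ray((311,115),cs,.217),ray((311,157),cs,0)); print("cooler",ray((181,265),cc,.038),ray((291,148),cs,.038))
t=np.radians(4.3); RL=np.c_[[-np.sin(t),np.cos(t),0],[np.cos(t),np.sin(t),0],[0,0,-1]]
o=get_obs(); p=o["tool_pos"]; z=RW[:,2]
plan([p+.07*z,np.array([.52,-.218,.23]),np.array([.56,0,.23]),np.array([.581,.183,.23]),np.array([.581,.183,.05])],RL)
```

```text
bottle [0.614 0.442 0.   ] [0.493 0.457 0.217] [0.589 0.324 0.217] [0.601 0.386 0.   ]
cooler [0.53  0.442 0.038] [0.53  0.418 0.038]
rot units [-0.391  2.975 -0.795]
[ 0.501 -0.218  0.163] units [-0.093 -0.018  0.213]
[ 0.52  -0.218  0.23 ] units [0.062 0.001 0.222]
[0.56 0.   0.23] units [0.133 0.727 0.   ]
[0.581 0.183 0.23 ] units [0.07 0.61 0.  ]
[0.581 0.183 0.05 ] units [ 0.   0.  -0.6]
```

Emit:
step_arm(
  deltas=[
    {"dx":-0.006,"dy":-0.0011,"dz":0.0137,"rx":0,"ry":0,"rz":0,"grip":0},
    {"dx":-0.006,"dy":-0.0011,"dz":0.0137,"rx":0,"ry":0,"rz":0,"grip":0},
    {"dx":-0.012,"dy":-0.0023,"dz":0.0274,"rx":0,"ry":0,"rz":0,"grip":0},
    {"dx":-0.012,"dy":-0.0023,"dz":0.0274,"rx":0,"ry":0,"rz":0,"grip":0},
    {"dx":-0.019,"dy":-0.0036,"dz":0.044,"rx":0,"ry":0,"rz":0,"grip":0},
    {"dx":-0.019,"dy":-0.0036,"dz":0.044,"rx":0,"ry":0,"rz":0,"grip":0},
    {"dx":-0.019,"dy":-0.0036,"dz":0.044,"rx":0,"ry":0,"rz":0,"grip":0},
    {"dx":0,"dy":0,"dz":0,"rx":0,"ry":0,"rz":0,"grip":0},
  ],
)

```text
time_s: 10.35
tool_pos: [0.5015, -0.2188, 0.1649]
orientation: [[-0.186, 0.897, 0.401], [0.983, 0.171, 0.074], [-0.002, 0.408, -0.913]]
force: [-0.5, 0.1, -3.3]
width: 0.0105
gripper_force: 58.6
```

Emit:
step_arm(
  deltas=[
    {"dx":0,"dy":0,"dz":0.11,"rx":0,"ry":0,"rz":0,"grip":0},
    {"dx":0.03,"dy":0,"dz":0.11,"rx":-0.098,"ry":0.744,"rz":-0.2,"grip":0},
    {"dx":0.03,"dy":0.05,"dz":0,"rx":-0.098,"ry":0.744,"rz":-0.2,"grip":0},
    {"dx":0.03,"dy":0.1,"dz":0,"rx":-0.098,"ry":0.744,"rz":-0.2,"grip":0},
    {"dx":0.03,"dy":0.12,"dz":0,"rx":-0.097,"ry":0.743,"rz":-0.195,"grip":0},
    {"dx":0.03,"dy":0.13,"dz":0,"rx":0,"ry":0,"rz":0,"grip":0},
    {"dx":0.03,"dy":0.13,"dz":0,"rx":0,"ry":0,"rz":0,"grip":0},
    {"dx":0.02,"dy":0.13,"dz":0,"rx":0,"ry":0,"rz":0,"grip":0},
  ],
)

```text
time_s: 11.35
tool_pos: [0.5618, -0.0188, 0.2289]
orientation: [[-0.075, 0.997, -0.001], [0.997, 0.075, 0.001], [0.001, -0.001, -1.0]]
force: [2.0, -0.6, -2.9]
width: 0.0109
gripper_force: 59.3
```

Emit:
step_arm(
  deltas=[
    {"dx":0.02,"dy":0.13,"dz":0,"rx":0,"ry":0,"rz":0,"grip":0},
    {"dx":0.015,"dy":0.13,"dz":0,"rx":0,"ry":0,"rz":0,"grip":0},
    {"dx":0.015,"dy":0.13,"dz":0,"rx":0,"ry":0,"rz":0,"grip":0},
    {"dx":0.015,"dy":0.13,"dz":0,"rx":0,"ry":0,"rz":0,"grip":0},
    {"dx":0,"dy":0.13,"dz":0,"rx":0,"ry":0,"rz":0,"grip":0},
    {"dx":0,"dy":0.02,"dz":0,"rx":0,"ry":0,"rz":0,"grip":0},
    {"dx":0,"dy":0,"dz":0,"rx":0,"ry":0,"rz":0,"grip":0},
    {"dx":0,"dy":0,"dz":0,"rx":0,"ry":0,"rz":0,"grip":0},
  ],
)

```text
time_s: 12.35
tool_pos: [0.5812, 0.1797, 0.2294]
orientation: [[-0.074, 0.997, -0.0], [0.997, 0.074, -0.0], [-0.0, -0.0, -1.0]]
force: [-0.2, -0.1, -3.9]
width: 0.0107
gripper_force: 59.3
```

Run:
```python
from h import *
import cv2
t=np.radians(4.3); RL=np.c_[[-np.sin(t),np.cos(t),0],[np.cos(t),np.sin(t),0],[0,0,-1]]
plan([np.array([.581,.181,.08]),np.array([.581,.181,.022])],RL)
cv2.imwrite("pics/side2.png",cv2.resize(cams.capture("side")[60:260,220:480,::-1],None,fx=3,fy=3,interpolation=cv2.INTER_CUBIC))
```

```text
rot units [ 0.002 -0.003  0.008]
[0.581 0.181 0.08 ] units [-0.001  0.004 -0.498]
[0.581 0.181 0.022] units [ 0.     0.    -0.193]
```

View pics/side2.png

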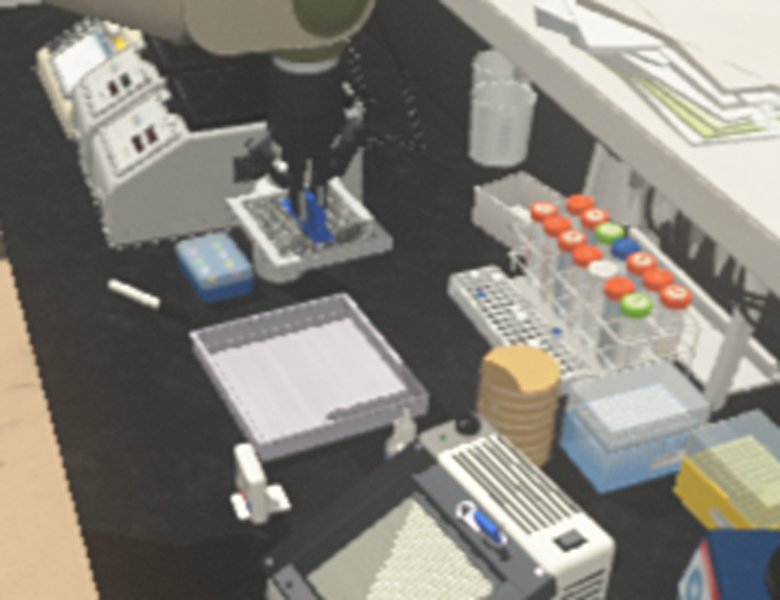

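The panel is held level above the tray, and the bottle and cooler stand clear behind. I'll lower it.

Emit:
step_arm(
  deltas=[
    {"dx":0,"dy":0.004,"dz":-0.13,"rx":0,"ry":0,"rz":0,"grip":0},
    {"dx":0,"dy":0,"dz":-0.13,"rx":0,"ry":0,"rz":0,"grip":0},
    {"dx":0,"dy":0,"dz":-0.13,"rx":0,"ry":0,"rz":0,"grip":0},
    {"dx":0,"dy":0,"dz":-0.11,"rx":0,"ry":0,"rz":0,"grip":0},
    {"dx":0,"dy":0,"dz":-0.08,"rx":0,"ry":0,"rz":0,"grip":0},
    {"dx":0,"dy":0,"dz":-0.05,"rx":0,"ry":0,"rz":0,"grip":0},
    {"dx":0,"dy":0,"dz":-0.02,"rx":0,"ry":0,"rz":0,"grip":0},
    {"dx":0,"dy":0,"dz":0,"rx":0,"ry":0,"rz":0,"grip":0},
  ],
)

```text
time_s: 13.4
tool_pos: [0.5814, 0.1817, 0.035]
orientation: [[-0.075, 0.997, 0.001], [0.997, 0.075, -0.0], [-0.0, 0.001, -1.0]]
force: [-0.4, -0.2, -3.5]
width: 0.0112
gripper_force: 59.3
```

Emit:
step_arm(
  deltas=[
    {"dx":0,"dy":0,"dz":-0.005,"rx":0,"ry":0,"rz":0,"grip":0},
    {"dx":0,"dy":0,"dz":-0.004,"rx":0,"ry":0,"rz":0,"grip":0},
    {"dx":0,"dy":0,"dz":-0.004,"rx":0,"ry":0,"rz":0,"grip":0},
    {"dx":0,"dy":0,"dz":-0.003,"rx":0,"ry":0,"rz":0,"grip":0},
    {"dx":0,"dy":0,"dz":0,"rx":0,"ry":0,"rz":0,"grip":0},
    {"dx":0,"dy":0,"dz":0,"rx":0,"ry":0,"rz":0,"grip":0},
    {"dx":0,"dy":0,"dz":0,"rx":0,"ry":0,"rz":0,"grip":0},
    {"dx":0,"dy":0,"dz":0,"rx":0,"ry":0,"rz":0,"grip":0},
  ],
)

```text
time_s: 14.4
tool_pos: [0.5811, 0.1818, 0.0299]
orientation: [[-0.075, 0.997, -0.0], [0.997, 0.075, -0.0], [-0.0, -0.0, -1.0]]
force: [-0.1, -0.1, -3.6]
width: 0.0106
gripper_force: 59.2
```

Emit:
step_arm(
  deltas=[
    {"dx":0,"dy":0,"dz":-0.006,"rx":0,"ry":0,"rz":0,"grip":0},
    {"dx":0,"dy":0,"dz":-0.006,"rx":0,"ry":0,"rz":0,"grip":0},
    {"dx":0,"dy":0,"dz":-0.005,"rx":0,"ry":0,"rz":0,"grip":0},
    {"dx":0,"dy":0,"dz":-0.004,"rx":0,"ry":0,"rz":0,"grip":0},
    {"dx":0,"dy":0,"dz":-0.003,"rx":0,"ry":0,"rz":0,"grip":0},
    {"dx":0,"dy":0,"dz":0,"rx":0,"ry":0,"rz":0,"grip":0},
    {"dx":0,"dy":0,"dz":0,"rx":0,"ry":0,"rz":0,"grip":0},
    {"dx":0,"dy":0,"dz":0,"rx":0,"ry":0,"rz":0,"grip":0},
  ],
)

```text
time_s: 15.4
tool_pos: [0.5811, 0.1818, 0.0227]
orientation: [[-0.075, 0.997, 0.0], [0.997, 0.075, -0.0], [-0.0, -0.0, -1.0]]
force: [-0.1, -0.3, -4.1]
width: 0.0113
gripper_force: 59.3
```

Emit:
step_arm(
  deltas=[
    {"dx":0,"dy":0,"dz":-0.003,"rx":0,"ry":0,"rz":0,"grip":0},
    {"dx":0,"dy":0,"dz":-0.003,"rx":0,"ry":0,"rz":0,"grip":0},
    {"dx":0,"dy":0,"dz":-0.002,"rx":0,"ry":0,"rz":0,"grip":0},
    {"dx":0,"dy":0,"dz":0,"rx":0,"ry":0,"rz":0,"grip":0},
    {"dx":0,"dy":0,"dz":0,"rx":0,"ry":0,"rz":0,"grip":0},
    {"dx":0,"dy":0,"dz":0,"rx":0,"ry":0,"rz":0,"grip":0},
    {"dx":0,"dy":0,"dz":0,"rx":0,"ry":0,"rz":0,"grip":0},
    {"dx":0,"dy":0,"dz":0,"rx":0,"ry":0,"rz":0,"grip":0},
  ],
)

```text
time_s: 16.4
tool_pos: [0.5811, 0.1818, 0.0202]
orientation: [[-0.075, 0.997, -0.0], [0.997, 0.075, -0.0], [-0.0, -0.0, -1.0]]
force: [0.1, 0.3, -2.9]
width: 0.0111
gripper_force: 59.3
```

Emit:
step_arm(
  deltas=[
    {"dx":0,"dy":0,"dz":-0.001,"rx":0,"ry":0,"rz":0,"grip":0},
    {"dx":0,"dy":0,"dz":-0.001,"rx":0,"ry":0,"rz":0,"grip":0},
    {"dx":0,"dy":0,"dz":-0.001,"rx":0,"ry":0,"rz":0,"grip":0},
    {"dx":0,"dy":0,"dz":-0.001,"rx":0,"ry":0,"rz":0,"grip":0},
    {"dx":0,"dy":0,"dz":0,"rx":0,"ry":0,"rz":0,"grip":0},
    {"dx":0,"dy":0,"dz":0,"rx":0,"ry":0,"rz":0,"grip":0},
    {"dx":0,"dy":0,"dz":0,"rx":0,"ry":0,"rz":0,"grip":0},
    {"dx":0,"dy":0,"dz":0,"rx":0,"ry":0,"rz":0,"grip":0},
  ],
)

```text
time_s: 17.4
tool_pos: [0.5811, 0.1818, 0.0198]
orientation: [[-0.075, 0.997, 0.0], [0.997, 0.075, -0.0], [-0.0, 0.0, -1.0]]
force: [-3.4, -0.5, 6.2]
width: 0.0109
gripper_force: 60.7
```

Touched down lightly. I'll release, rise and take a final look.

Emit:
step_arm(
  deltas=[
    {"dx":0,"dy":0,"dz":0.001,"rx":0,"ry":0,"rz":0,"grip":0},
    {"dx":0,"dy":0,"dz":0,"rx":0,"ry":0,"rz":0,"grip":20},
    {"dx":0,"dy":0,"dz":0,"rx":0,"ry":0,"rz":0,"grip":40},
    {"dx":0,"dy":0,"dz":0,"rx":0,"ry":0,"rz":0,"grip":60},
    {"dx":0,"dy":0,"dz":0,"rx":0,"ry":0,"rz":0,"grip":60},
    {"dx":0,"dy":0,"dz":0,"rx":0,"ry":0,"rz":0,"grip":60},
    {"dx":0,"dy":0,"dz":0,"rx":0,"ry":0,"rz":0,"grip":60},
    {"dx":0,"dy":0,"dz":0.02,"rx":0,"ry":0,"rz":0,"grip":60},
  ],
)

```text
time_s: 18.4
tool_pos: [0.5808, 0.1818, 0.0252]
orientation: [[-0.075, 0.997, -0.001], [0.997, 0.075, -0.0], [-0.0, -0.001, -1.0]]
force: [0.2, -0.1, 0.4]
width: 0.0516
gripper_force: 0.0
```

Emit:
step_arm(
  deltas=[
    {"dx":0,"dy":0,"dz":0.05,"rx":0,"ry":0,"rz":0,"grip":60},
    {"dx":0,"dy":0,"dz":0.1,"rx":0,"ry":0,"rz":0,"grip":60},
    {"dx":0,"dy":0,"dz":0.15,"rx":0,"ry":0,"rz":0,"grip":60},
    {"dx":0,"dy":0,"dz":0.15,"rx":0,"ry":0,"rz":0,"grip":60},
    {"dx":0,"dy":0,"dz":0.15,"rx":0,"ry":0,"rz":0,"grip":60},
    {"dx":0,"dy":0,"dz":0.1,"rx":0,"ry":0,"rz":0,"grip":60},
    {"dx":0,"dy":0,"dz":0,"rx":0,"ry":0,"rz":0,"grip":60},
    {"dx":0,"dy":0,"dz":0,"rx":0,"ry":0,"rz":0,"grip":60},
  ],
)

```text
time_s: 19.4
tool_pos: [0.5806, 0.1818, 0.2349]
orientation: [[-0.075, 0.997, -0.001], [0.997, 0.075, -0.0], [-0.0, -0.001, -1.0]]
force: [0.8, 0.8, 0.5]
width: 0.0509
gripper_force: 0.0
```

Run:
```python
from h import *
import cv2
cv2.imwrite("pics/side3.png",cv2.resize(cams.capture("side")[100:300,220:480,::-1],None,fx=3,fy=3,interpolation=cv2.INTER_CUBIC))
```

```text
(no output)
```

View pics/side3.png

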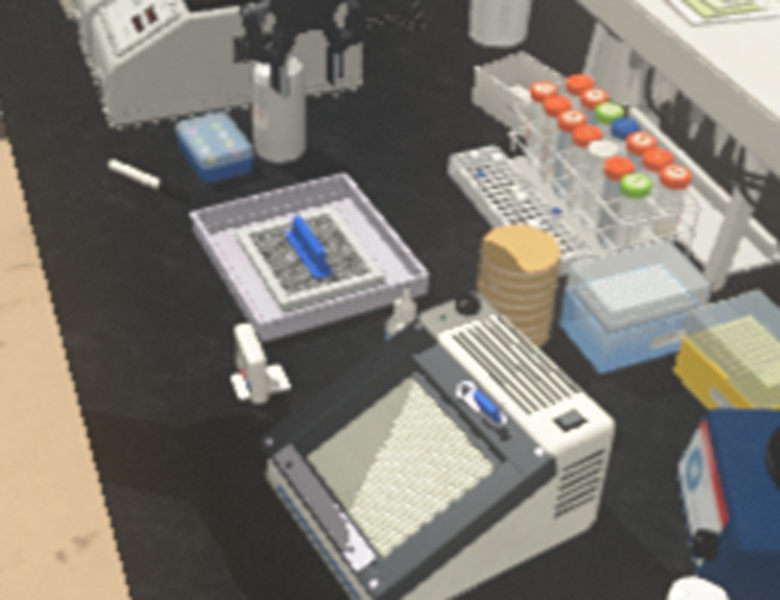

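The panel lies flat in the middle of the tray with its grip up, at about (310,255). The tab is aside at (482,402), and the other things stand where they were.

```bash
python3 -c "
from workcell import sign_off
print(sign_off())"
```

```text
the job is handed in; nothing more can be done
None
```

I turned the swing tab fully aside, eased the filter panel out from under the lip and laid it flat in the tray, grip up; nothing else looked moved in the last side picture, and the job was handed in at about 19.5 s.

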